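# Fit the big cell into the field logger's battery bay

## Robot

A 6-joint arm with a two-finger parallel gripper is mounted at the origin on the work surface. World frame = base frame: x ahead of the robot, y to its left, z up, the work surface at z = 0. Lengths are in m, angles in rad, forces in N, time in s.
With the tool pointing down it reaches from about 0.35 to 0.85 m from the base axis. Payload 8.1 kg.
Tool frame: the origin (TCP) lies midway between the tips of the shut fingers; the grasp point (between the pads) lies 19 mm behind it; z points along the fingers, y is the direction in which the jaws open and shut (so a half turn about z gives the same grasp; the last joint's range is limited). The gripper opens to 93 mm and grips with 3 to 60 N. Pads are 15 mm wide; open, the fingers measure 128 mm over their backs; the gripper's body (75 mm by 188 mm) begins 65 mm behind the grasp point.
Start: joints at [-1.264, 0.13, 1.488, -0, 1.523, -0.085], TCP at [0.229, -0.555, 0.219] pointing down, gripper open.
Joint ranges: [-2.96, 2.96], [-0.89, 2.26], [0.02, 2.5], [-1.34, 4.48], [0, 2.73], [-2.66, 2.66]. Speed limits (rad/s): [2.39, 2.39, 2.79, 3.14, 3.14, 3.14].

## Interface

Orientations are given as a rotation vector (axis times angle).
In Python, from plant import robot, optics, ticket gives the robot as it stands.
- The arm moves only by the tool send_rows, never from a script. Its argument "targets" is a list of rows, each a list of 3 entries, a list of its own where there are three numbers: the opening, from -1 (shut) to 1 (fully open), then the shift along the tool's x, y, z in mm, then the turn about the tool's z in rad. A call has 1 to 12 rows; each row shifts and turns the commanded pose from where the row before left it, along the tool's axes as they then stand; what a row does not reach is not made up. A row lasts 1/10 s, in which the tool goes at most 50 mm and 8.59 degrees, less where a joint would pass 70% of its speed; a pose out of reach is approached as far as the arm can. A call with a gripper value outside its range is refused whole. The fingers move at their own pace and stop on an object; "newtons" is the grip in N (left out, the last holds). Time passes only in rows, so rows that do not move let the fingers close. It gives the time, the measured TCP pose, the force and the opening at its end, in the units of the state.
- robot.read_state(): the state, without advancing time (a new reading comes with each control period).
- optics.read_camera(name): name is "side" or "top" or "wrist"; returns a dict with "color" (480x640x3 uint8, red, green, blue), "K" (3x3 intrinsics, pixels), "position" and "orientation" of the camera in the world. Camera axes: x right, y up, looking along -z (the intrinsics and any distortion apply to the point x, -y, -z); pixel columns grow to the right and rows downward; lengths in m; the calibration is good to about 2 mm. A picture is of the moment at which its call begins. There is no depth.
- ticket.close_job(): hands the job in, once; it reports no verdict.
Trained networks look in the newest picture that a camera, given by its name, has taken for a name from the list of things; names that differ only in an ending like _2 or _b are one class to them, and where a whole thing is asked for, a point or a joint stands for the part that bears it (a point fixed in the world has none). Each returns a list of dicts, best first, with "confidence" (0 to 1); they miss things now and then, are a little off and sometimes report something else, mostly with a low value. They report only what shows in the picture. A call takes as long as a camera call. They do not tell look-alikes from the thing itself.
- optics.cut_out(camera, name): "region" (480x640 bool, what is visible of it) and "point" ([column, row] in pixels, amid what is visible of it).
The state is a dict: "t": time; "q": joint angles; "dq": joint speeds; "joint_torque": joint torques, N m; "tool_pos": TCP position; "orientation": TCP orientation; "force": force on the tool from outside, world axes, zero at the start; "wrist_torque": the same for the moment, N m; "opening": finger opening in m.
Only numpy, scipy, OpenCV 4.12 (cv2) and the standard library are available. Lean on these libraries where they do the work, as an engineer would, in place of code of your own. Each camera call takes 0.05 s, during which the arm holds its last target.

## Task

The field logger on the lab bench has lost power: its battery bay is open and empty. Take the thickest of the three cells in the white tray and fit it into the bay: push its flat end against the spring contact plate, then lower its nub end in behind the fixed contact post. Leave the cell lying level on the bay's rails, held between spring plate and post, and let go of it.

Things in the scene. Friction and masses are not known exactly. Their poses are not given: they have to be found in the camera images.
- cell: Thickest of 3 cells lying level, side by side 78 mm apart in any order, in a white tray (rim 10 mm high): 33 mm diameter, 61.5 mm long, 140 g, grey sleeve, bare metal ends; its axis starts 33.5 mm above the bench. The others are 26 mm thick x 50 and 18 x 65. Origin: on the axis, half way along. x axis: along the cell from flat end (x = -31 mm) to nub (x = +31 mm).
- cell_nub (a point): Tip of that cell's nub, on its axis. The nub is a metal button 10 mm in diameter and 3 mm high in the middle of one end (counted in the 61.5 mm); the other end is flat. In the bay the nub belongs at the logger's +x end, against the fixed post: fitted, it is 31 mm from the logger's origin along x and 58 mm above the bench.
- logger: Grey case, 32 mm high, fixed, open battery bay on top. Origin: on the bench below the middle of a fitted cell; x along the bay. A fitted cell lies on 2 black rails, open at the sides, its axis 58 mm above the bench. At +x a fixed post, 34 mm wide: inner face x = 31 mm, top 61 mm above the bench; a level cell clears it with its axis at 78 mm or more. At -x a spring plate, then a housing 88 mm high.
- spring_plate (a joint): How far (m) the steel plate on its coil spring is pushed towards the logger's -x: 0 free (face at x = -22 mm), stop at 0.024. Plate 30 mm wide, top 86 mm above the bench: a level cell with its axis at 80 to 93 mm still meets it. 10 to 22 mm in lets the nub down behind the post; fitted about 9. Spring 1.5 N at first, 6.5 N at the stop; it slides a freed cell to the post.
Things that resemble listed ones, but are neither listed nor needed, are in the scene too. Leave any orange or pink look-alike of the cell alone.

How it is judged:
By the outcome, as a careful person would: the job done as asked, in the order asked, and still so for the second after the job is handed in, with the robot touching nothing.
It also fails if it takes over 35 s, if anything falls off the work surface, if the arm or the gripper's body presses on something with over 40 N, if the wrist force passes 120 N, or if a joint passes its speed limit or range.

## Working session

There is one attempt and no reset: what is moved stays moved. The work goes in short steps, Python scripts to look and compute and a tool call to move; the robot and the scene stay as the last step left them, time stands still between calls to the robot, and variables do not carry over. Pictures are saved under pics/ and viewed, and the job is handed in when it is done.

Besides the shell and the picture viewer there is one more tool, called as name([rows], argument=value, ...), one row to a line, values as JSON. send_rows: Moves the arm, as the interface text tells. Its arguments: {"type":"object","properties":{"targets":{"type":"array","items":{"type":"array"}},"newtons":{"type":"number"}},"required":["targets"]}

```bash
mkdir -p pics; ls
cat > h.py <<'E'
import numpy as np, cv2
from scipy.spatial.transform import Rotation as R
from plant import robot, optics, ticket
def cam(n,save=None):
    c=optics.read_camera(n)
    if save: cv2.imwrite('pics/'+save,c['color'][:,:,::-1])
    return c
def Rm(o):
    o=np.array(o,float)
    return o if o.shape==(3,3) else R.from_rotvec(o).as_matrix()
def ray(c,px):
    K=np.array(c['K']); d=c.get('distortion')
    p=np.linalg.inv(K)@[px[0],px[1],1]
    return np.array(c['position']),Rm(c['orientation'])@np.array([p[0],-p[1],-1])
def onz(c,px,z):
    o,v=ray(c,px); return o+v*(z-o[2])/v[2]
def proj(c,P):
    q=Rm(c['orientation']).T@(np.array(P)-c['position'])
    u=np.array(c['K'])@[q[0],-q[1],-q[2]]; return u[:2]/u[2]
E
python3 - <<'E'
from h import *
for n in ['top','side','wrist']:
    c=cam(n,n+'0.png')
    print(n,{k:v for k,v in c.items() if k!='color'})
    for t in ['cell','cell_nub','logger','spring_plate']:
        try:
            for d in optics.cut_out(n,t): print(n,t,d['confidence'],d['point'],d['region'].sum())
        except Exception as e: print(t,e)
s=robot.read_state();print(s)
E
```

```text
pics
top {'K': array([[480.43579221,   0.        , 313.16797564],
       [  0.        , 480.43579221, 244.75127109],
       [  0.        ,   0.        ,   1.        ]]), 'position': array([ 0.38476273, -0.04226752,  0.80048741]), 'orientation': array([ 0.15726811, -0.18429517, -1.7399836 ])}
top cell 0.96 [389.6, 158.3] 748
top cell 0.95 [461.0, 147.3] 732
top cell 0.79 [418.9, 305.0] 773
top cell 0.74 [486.3, 282.9] 816
top cell 0.64 [450.9, 218.7] 770
top cell_nub 0.94 [419.5, 301.8] 826
top cell_nub 0.93 [461.6, 151.0] 757
top cell_nub 0.62 [391.6, 152.9] 737
top logger 0.73 [143.1, 277.2] 11270
top spring_plate 0.81 [133.1, 276.7] 324
side {'K': array([[436.8607756 ,   0.        , 320.05292878],
       [  0.        , 436.8607756 , 237.18952294],
       [  0.        ,   0.        ,   1.        ]]), 'position': array([0.42064426, 0.49181603, 0.71765648]), 'orientation': array([ 0.11952994, -0.98998101, -2.6948631 ])}
side cell 0.89 [291.1, 183.2] 379
side cell 0.88 [401.1, 173.2] 348
side cell 0.77 [356.0, 169.5] 334
side cell 0.73 [400.8, 209.8] 400
side cell_nub 0.85 [293.3, 180.
[... 440 characters left out ...]
rray([-0.23266528,  0.15639242, -1.1713504 ])}
{'t': 0.75, 'q': array([-1.26440658e+00,  1.30382000e-01,  1.48820977e+00,  4.87257457e-06,
        1.52301640e+00, -8.54194367e-02]), 'dq': array([ 0.00055623,  0.0010105 ,  0.00135537, -0.00086721,  0.0004589 ,
       -0.00043295]), 'joint_torque': array([-1.37580701e-04, -5.59653139e+01, -4.91998386e+01,  7.66886375e-02,
        2.22442893e-02,  3.50375456e-05]), 'tool_pos': array([ 0.2291269 , -0.55452279,  0.21864061]), 'orientation': array([-3.08148465e+00, -6.11519804e-01, -4.91043361e-06]), 'force': array([1.00943369, 0.77104869, 0.38477809]), 'wrist_torque': array([ 0.03911969, -0.0245767 ,  0.02936859]), 'opening': 0.09314313802761429}
```

View pics/top0.png

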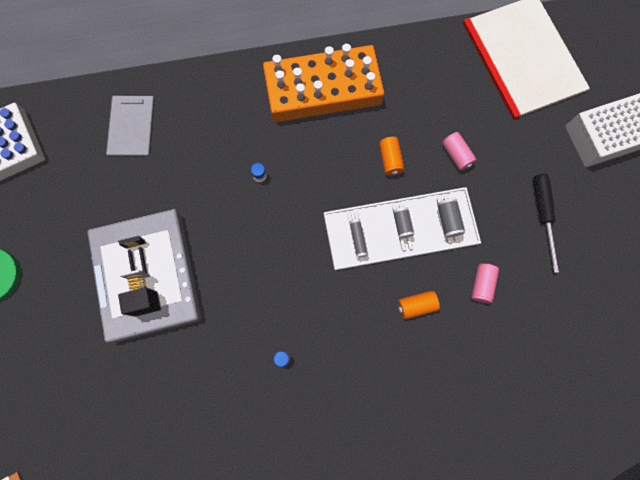

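View pics/side0.png

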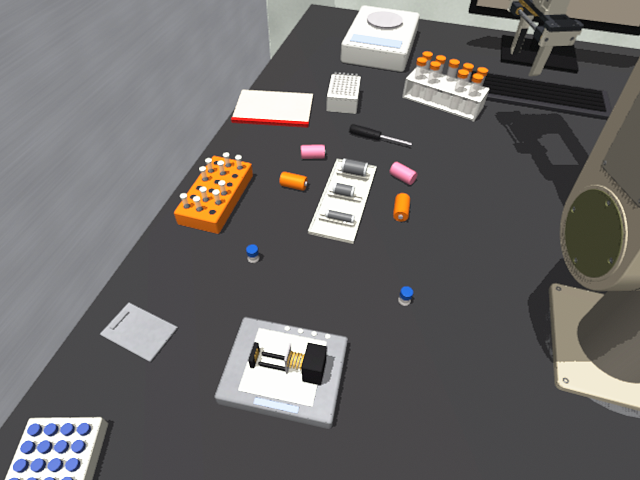

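The target is the thick grey cell at top-image (451, 218). The logger is at about (143, 277), with its post toward the top of the picture and its housing below. I'll zoom in on both.

Run:
```python
from h import *
a=cv2.imread('pics/top0.png'); b=cv2.imread('pics/side0.png')
f=lambda im,x,y,w,h,k:cv2.resize(im[y:y+h,x:x+w],None,fx=k,fy=k,interpolation=cv2.INTER_CUBIC)
cv2.imwrite('pics/z1.png',np.vstack([np.hstack([f(a,425,185,50,70,6)[:420],f(a,85,205,120,140,3)]),]))
cv2.imwrite('pics/z2.png',np.hstack([f(b,330,150,50,50,8),f(b,235,325,100,100,4)]))
c=cam('top')
for z in(0,.0335):print(onz(c,(450.9,218.7),z))
print('post',onz(c,(131,243),.061),'house',onz(c,(139,298),.088), 'log',onz(c,(143,277),.032))
for p in[(89,232),(178,211),(202,320),(107,341)]:print(onz(c,p,.032))
```

```text
[ 0.55871669 -0.31282307  0.        ]
[ 0.55143681 -0.30150046  0.0335    ]
post [0.59553836 0.21348136 0.061     ] house [0.50237489 0.20051929 0.088     ] log [0.54428347 0.20985337 0.032     ]
[0.6345075  0.28988554 0.032     ]
[0.64444915 0.14126748 0.032     ]
[0.45934873 0.12479604 0.032     ]
[0.45313922 0.27583832 0.032     ]
```

View pics/z1.png

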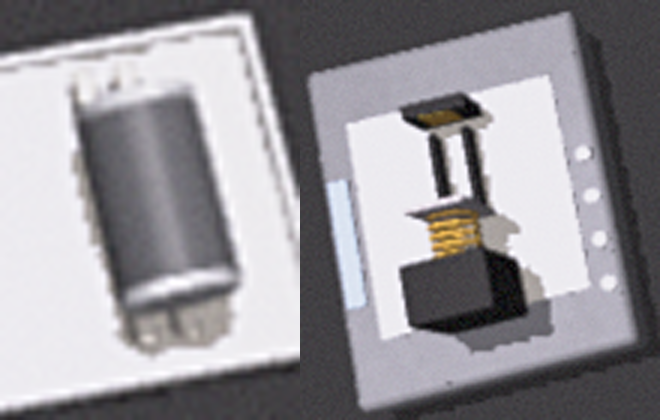

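View pics/z2.png

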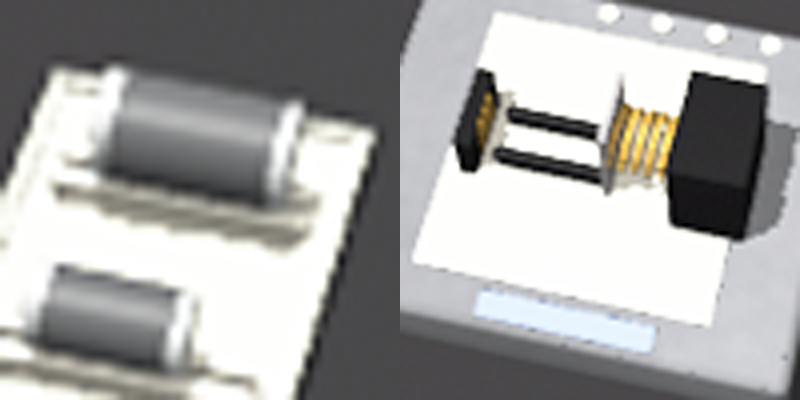

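```bash
cat >> h.py <<'E'
def rel(P,yaw=None):
    s=robot.read_state(); T=Rm(s['orientation']); 
    y0=np.arctan2(T[1,0],T[0,0])
    print('pos',s['tool_pos'].round(4),'yaw',y0.round(4),'zaxis',T[:,2].round(4),'shift mm',(T.T@(np.array(P)-s['tool_pos'])*1e3).round(1),'turn',None if yaw is None else ((y0-yaw+np.pi)%(2*np.pi)-np.pi).round(4),'t',s['t'],'F',s['force'].round(1),'open',s['opening'].round(4))
E
python3 - <<'E'
from h import *
c=cam('top')
a=onz(c,(447.5,201.7),.0335);b=onz(c,(455,233.3),.0335);print(a,b,np.linalg.norm(a-b),np.arctan2(*(a-b)[[1,0]]))
rel([.515,-.302,.20],.03)
E
```

```text
[ 0.58095836 -0.30281469  0.0335    ] [ 0.52610517 -0.30229265  0.0335    ] 0.05485567475688687 -0.009516735671582753Traceback (most recent call last):
  File "<stdin>", line 4, in <module>
  File "h.py", line 23, in rel
    print('pos',s['tool_pos'].round(4),'yaw',y0.round(4),'zaxis',T[:,2].round(4),'shift mm',(T.T@(np.array(P)-s['tool_pos'])*1e3).round(1),'turn',None if yaw is None else ((y0-yaw+np.pi)%(2*np.pi)-np.pi).round(4),'t',s['t'],'F',s['force'].round(1),'open',s['opening'].round(4))
                                                                                                                                                                                                                                                               ^^^^^^^^^^^^^^^^^^
AttributeError: 'float' object has no attribute 'round'
```

send_rows([
  [0.3, [45, -15.5, 2.5], 0],
  [0.3, [45, -15.5, 2.5], 0],
  [0.3, [45, -15.5, 2.5], 0],
  [0.3, [45, -15.5, 2.5], 0],
  [0.3, [45, -15.5, 2.5], 0],
  [0.3, [45, -15.5, 2.5], 0],
  [0.3, [45, -15.5, 2.5], 0],
  [0.3, [45, -15.5, 2.5], 0],
  [0.3, [0, 0, 0], 0.13],
  [0.3, [0, 0, 0], 0.13],
  [0.3, [0, 0, 0], 0.13],
  [0.3, [0, 0, 0], 0],
], newtons=30)

```text
t: 2.05
tool_pos: [0.5147, -0.3023, 0.1986]
orientation: [-3.142, -0.0, 0.0]
force: [-1.0, -0.2, -0.3]
opening: 0.0601
```

```bash
sed -i "s/s\['opening'\].round(4)/round(float(s['opening']),4)/" h.py
python3 - <<'E'
from h import *
c=cam('wrist','w1.png')
rel([.551,-.302,.0335-.019],0.0)
for t in ['cell','cell_nub']:
  for d in optics.cut_out('wrist',t):
    r=cv2.minAreaRect(np.argwhere(d['region'])[:,::-1].astype(np.float32)); print(t,d['confidence'],d['point'],r,onz(c,d['point'],.0335))
E
```

```text
pos [ 0.5146 -0.3024  0.1986] yaw 0.0047 zaxis [-0.  0. -1.] shift mm [ 36.4  -0.2 184.1] turn 0.0047 t 2.1 F [-0.2 -0.3  0.6] open 0.0599
cell 0.81 [354.3, 276.6] ((355.70001220703125, 276.60003662109375), (31.304948806762695, 58.5849723815918), 26.56505012512207) [ 0.44640619 -0.33398568  0.0335    ]
cell 0.8 [247.8, 30.3] ((247.48545837402344, 32.84476852416992), (66.53913116455078, 38.47938919067383), 88.72696685791016) [ 0.67690173 -0.23578627  0.0335    ]
cell 0.68 [372.8, 39.1] ((375.8302001953125, 38.90565872192383), (79.11967468261719, 39.28511428833008), 74.05460357666016) [ 0.67006496 -0.34479076  0.0335    ]
cell 0.67 [323.0, 174.3] ((322.9999694824219, 171.49996948242188), (66.99998474121094, 35.99999237060547), 90.0) [ 0.55264638 -0.30121215  0.0335    ]
cell 0.6 [272.2, 285.8] ((251.5, 287.5), (29.0, 57.0), 90.0) [ 0.43592021 -0.24762818  0.0335    ]
cell_nub 0.96 [247.6, 33.9] ((247.0, 33.0), (66.0, 38.0), 90.0) [ 0.67409457 -0.23544996  0.0335    ]
cell_nub 0.9 [355.3, 277.3] ((355.01080322265625, 276.03515625), (31.244503021240234, 60.04559326171875), 27.89727020263672) [ 0.44561776 -0.33505217  0.0335    ]
cell_nub 0.9 [375.5, 38.9] ((375.4606628417969, 38.9310188293457), (79.00157165527344, 37.825225830078125), 74.35775756835938) [ 0.67022346 -0.34714743  0.0335    ]
cell_nub 0.68 [320.1, 173.9] ((324.0, 171.5), (67.0, 36.0), 90.0) [ 0.55302802 -0.29841352  0.0335    ]
cell_nub 0.62 [271.4, 286.1] ((250.0, 286.0), (30.0, 58.0), 90.0) [ 0.43557656 -0.24677065  0.0335    ]
```

View pics/w1.png

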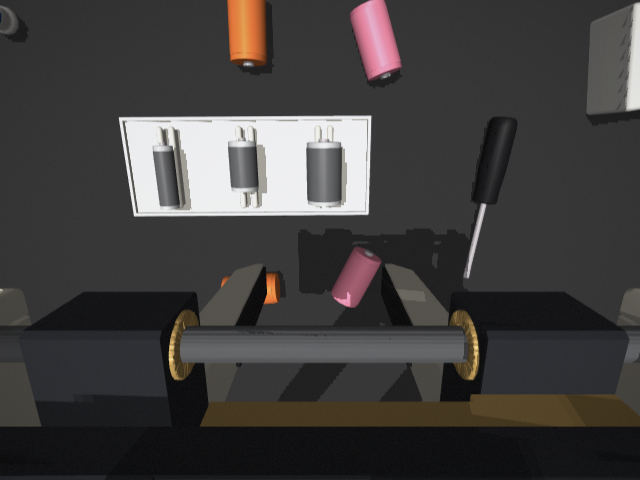

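Run:
```python
from h import *
a=cv2.imread('pics/w1.png')
cv2.imwrite('pics/z3.png',cv2.resize(a[110:225,270:380],None,fx=5,fy=5,interpolation=cv2.INTER_CUBIC))
```

```text
(no output)
```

View pics/z3.png

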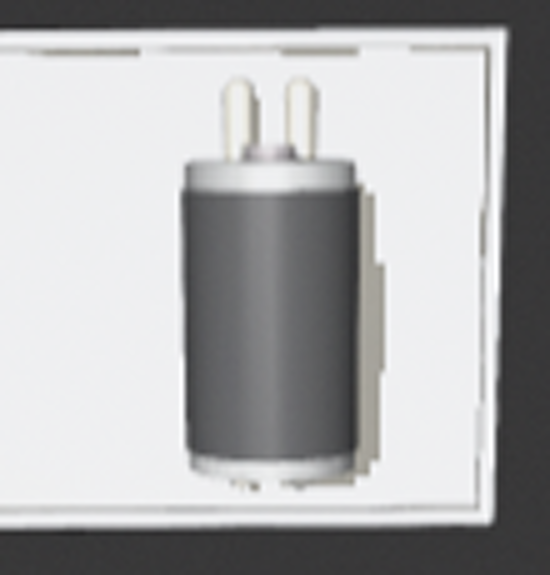

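Run:
```python
from h import *
c=cam('wrist')
fl=onz(c,(324.5,204.8),.050);sh=onz(c,(324,142),.050);nt=onz(c,(324,139),.0385)
print(fl,sh,nt)
for p in [(306.5,173),(342,173)]: print(onz(c,p,.0335))
print(onz(c,(307,142),.04),onz(c,(341,142),.04),onz(c,(308,204),.04),onz(c,(341.5,204),.04))
# top, check
```

```text
[ 0.52572756 -0.3028833   0.05      ] [ 0.58284149 -0.30207409  0.05      ] [ 0.58539448 -0.30207299  0.0385    ]
[ 0.55359704 -0.28538829  0.0335    ]
[ 0.55378884 -0.31962905  0.0335    ]
[ 0.58263439 -0.28638174  0.04      ] [ 0.58281014 -0.31779224  0.04      ] [ 0.5244931  -0.28693734  0.04      ] [ 0.52467505 -0.31938068  0.04      ]
```

send_rows([
  [0.3, [41, 0, 20], 0],
  [0.3, [0, 0, 45], 0],
  [0.3, [0, 0, 45], 0],
  [0.3, [0, 0, 40], 0],
  [0.3, [0, 0, 22], 0],
  [0.3, [0, 0, 11], 0],
  [0.3, [0, 0, 0], 0],
])

```text
t: 2.95
tool_pos: [0.5544, -0.3018, 0.014]
orientation: [-3.14, -0.004, 0.004]
force: [-0.2, 0.6, 0.3]
opening: 0.0604
```

Run:
```python
from h import *
c=cam('wrist','w2.png')
rel([.5555,-.3025,.016],0.0)
```

```text
pos [ 0.5555 -0.3026  0.0159] yaw 0.0025 zaxis [-1.e-04  1.e-04 -1.e+00] shift mm [-0.  -0.1 -0.1] turn 0.0025 t 3.0 F [0.5 0.1 0.2] open 0.0607
```

View pics/w2.png

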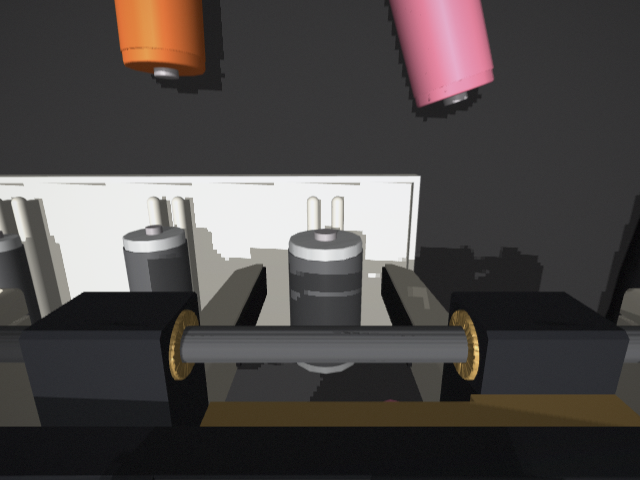

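send_rows([
  [-1, [0, 0, 0], 0],
  [-1, [0, 0, 0], 0],
  [-1, [0, 0, 0], 0],
  [-1, [0, 0, 0], 0],
  [-1, [0, 0, -15], 0],
  [-1, [0, 0, -40], 0],
  [-1, [0, 0, -45], 0],
  [-1, [0, 0, -45], 0],
  [-1, [0, 0, -40], 0],
  [-1, [0, 0, 0], 0],
], newtons=30)

```text
t: 4.0
tool_pos: [0.5588, -0.3045, 0.2104]
orientation: [3.134, 0.003, 0.017]
force: [-0.3, -0.9, -0.6]
opening: 0.0321
```

Run:
```python
from h import *
c=cam('wrist','w3.png')
rel([.48,.20,.20],0.08)
c=cam('side','s3.png')
```

```text
pos [ 0.5575 -0.3037  0.2063] yaw 0.0019 zaxis [ 0.0071 -0.0048 -1.    ] shift mm [ -76.6 -503.9    3.4] turn -0.0781 t 4.05 F [ 0.5 -0.  -1.5] open 0.0322
```

View pics/w3.png

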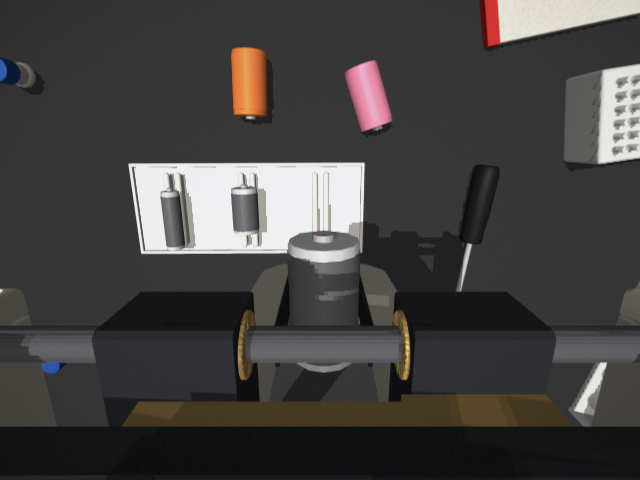

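send_rows([
  [-1, [-9, -46, -2], 0],
  [-1, [-9, -46, -2], 0],
  [-1, [-9, -46, -2], 0],
  [-1, [-9, -46, -2], 0],
  [-1, [-9, -46, -2], 0],
  [-1, [-10, -46, -2], 0],
  [-1, [-10, -46, 0], 0],
  [-1, [-10, -46, 0], 0],
  [-1, [-10, -46, 0], 0],
  [-1, [-10, -46, 0], 0],
  [-1, [-10, -46, 0], -0.08],
  [-1, [0, 0, 0], 0],
])

```text
t: 5.3
tool_pos: [0.4464, 0.208, 0.2104]
orientation: [-3.137, -0.142, 0.007]
force: [-0.8, -1.2, -1.5]
opening: 0.0321
```

Run:
```python
from h import *
c=cam('wrist','w4.png')
rel([.55,.20,.20],0.08)
for t in ['logger','spring_plate']:
  for d in optics.cut_out('wrist',t):
    r=cv2.minAreaRect(np.argwhere(d['region'])[:,::-1].astype(np.float32)); print(t,d['confidence'],d['point'],r,onz(c,d['point'],.07))
```

```text
pos [0.4473 0.2055 0.2104] yaw 0.0872 zaxis [-0.004 -0.001 -1.   ] shift mm [101.9  14.5  10. ] turn 0.0072 t 5.35 F [-0.6 -0.  -1.7] open 0.0324
logger 0.71 [329.9, 95.5] ((332.0, 99.5), (199.0, 168.0), 90.0) [0.55222832 0.21289276 0.07      ]
spring_plate 0.59 [332.5, 117.5] ((330.0, 120.0), (36.0, 36.0), 90.0) [0.5349077  0.20899737 0.07      ]
```

View pics/w4.png

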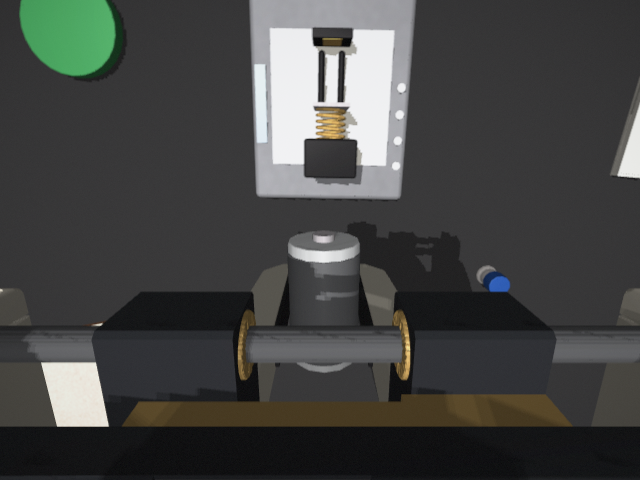

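Run:
```python
from h import *
a=cv2.imread('pics/w4.png')
cv2.imwrite('pics/z4.png',cv2.resize(a[15:190,290:375],None,fx=4,fy=3.4,interpolation=cv2.INTER_CUBIC))
cv2.imwrite('pics/z5.png',cv2.resize(a[220:380,250:400],None,fx=4,fy=3.7,interpolation=cv2.INTER_CUBIC))
```

```text
(no output)
```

View pics/z4.png

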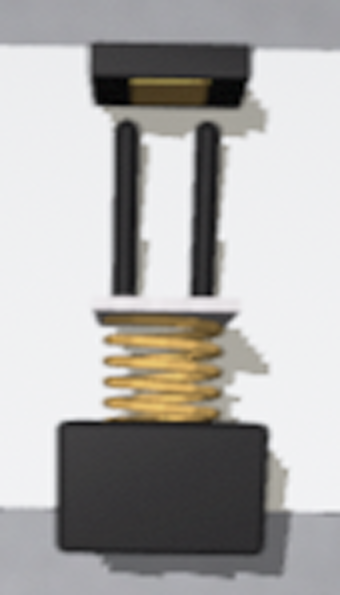

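View pics/z5.png

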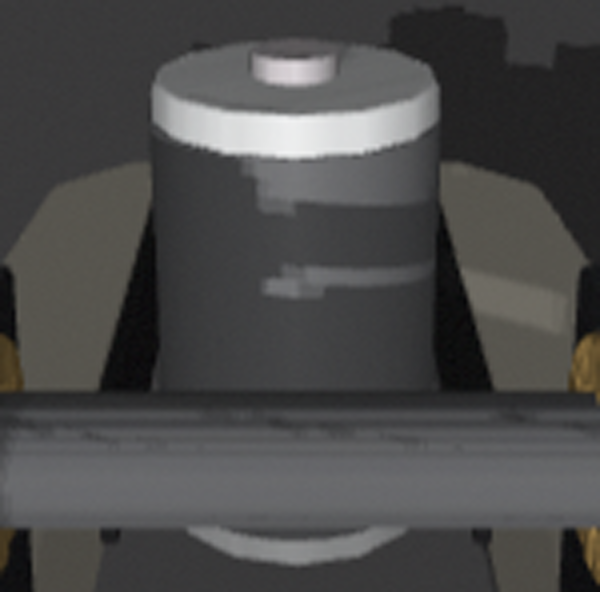

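Run:
```python
from h import *
c=cam('wrist')
P=lambda x,y,z: onz(c,(290+x/4-.4,15+y/3.4-.4),z)
pl,pr=P(94,79,.061),P(248,79,.061)
sl,sr=P(94,297,.086),P(240,297,.086)
hl,hr=P(58,490,.088),P(268,490,.088)
h0=P(163,422,.088);h1=P(163,552,.088)
for n,a,b in [('post',pl,pr),('plate',sl,sr),('house',hl,hr)]:
    print(n,((a+b)/2).round(4),'w',np.linalg.norm(a-b).round(4),'yaw',np.arctan2((b-a)[1],(b-a)[0]).round(4)+np.pi/2)
print(h0,h1)
pm,sm,hm=(pl+pr)/2,(sl+sr)/2,(hl+hr)/2
print('dist',np.linalg.norm((pm-sm)[:2]),'yaw',np.arctan2(*(pm-sm)[[1,0]]),np.arctan2(*(pm-hm)[[1,0]]))
# white panel edges z .032
e=[(270,29),(272,165),(394,31),(387,166)]
q=[onz(c,p,.032) for p in e]; print(np.arctan2(*(q[0]-q[1])[[1,0]]),np.arctan2(*(q[2]-q[3])[[1,0]]))
s=robot.read_state();T=Rm(s['orientation']);print('tcp',s['tool_pos'],'yaw',np.arctan2(T[1,0],T[0,0]), T[:,2])
print('nub pred',proj(c,s['tool_pos']-.019*T[:,2]+T@[.031,0,0]))
```

```text
post [0.6006 0.2086 0.061 ] w 0.0321 yaw 0.08299632679489655
plate [0.5482 0.2053 0.086 ] w 0.0293 yaw 0.08279632679489657
house [0.5037 0.2022 0.088 ] w 0.0437 yaw 0.08259632679489659
[0.51972631 0.20363994 0.088     ] [0.4886795  0.20090123 0.088     ]
dist 0.05253258258009159 yaw 0.0618538659090438 0.06517189289821797
0.057635219249374404 0.0793667267692488
tcp [0.44902193 0.20241492 0.21124283] yaw 0.08090437449193884 [-0.00230651 -0.00129931 -0.9999965 ]
nub pred [326.11339644 232.00671235]
```

Run:
```python
from h import *
for i in range(4):
    c=cam('wrist','w5.png'); s=robot.read_state();T=Rm(s['orientation'])
    print(np.array(c['position']).round(4),np.array(c['orientation']).round(4),s['tool_pos'].round(4),T[:,2].round(4),np.arctan2(T[1,0],T[0,0]).round(4),s['q'].round(4))
a=cv2.imread('pics/w5.png');b=cv2.imread('pics/w4.png');print(np.abs(a.astype(int)-b).mean())
cv2.imwrite('pics/z6.png',cv2.resize(a[15:190,290:375],None,fx=4,fy=3.4,interpolation=cv2.INTER_CUBIC))
cv2.imwrite('pics/z7.png',cv2.resize(a[220:380,250:400],None,fx=4,fy=3.7,interpolation=cv2.INTER_CUBIC))
```

```text
[0.5213 0.209  0.3775] [-0.2163  0.198  -1.4801] [0.4494 0.2021 0.2116] [-0.0017 -0.001  -1.    ] 0.08 [ 3.1890e-01 -1.5800e-01  1.7867e+00 -4.0000e-04  1.5148e+00  1.8098e+00]
[0.5216 0.2086 0.3779] [-0.2155  0.1979 -1.481 ] [0.4496 0.202  0.2119] [-1.1e-03 -7.0e-04 -1.0e+00] 0.0795 [ 3.1850e-01 -1.5830e-01  1.7864e+00 -3.0000e-04  1.5148e+00  1.8098e+00]
[0.5218 0.2084 0.3783] [-0.2149  0.1977 -1.4815] [0.4498 0.2021 0.2122] [-8.e-04 -4.e-04 -1.e+00] 0.0794 [ 3.1840e-01 -1.5840e-01  1.7861e+00 -2.0000e-04  1.5148e+00  1.8098e+00]
[0.5219 0.2084 0.3786] [-0.2144  0.1976 -1.4816] [0.4499 0.2022 0.2124] [-4.e-04 -3.e-04 -1.e+00] 0.0795 [ 3.1850e-01 -1.5860e-01  1.7858e+00 -1.0000e-04  1.5148e+00  1.8098e+00]
7.1811751302083335
```

View pics/z6.png

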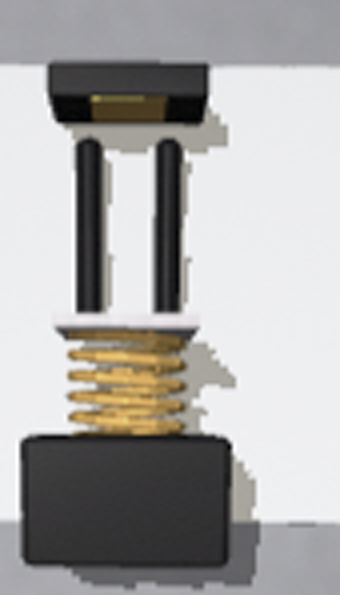

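View pics/z7.png

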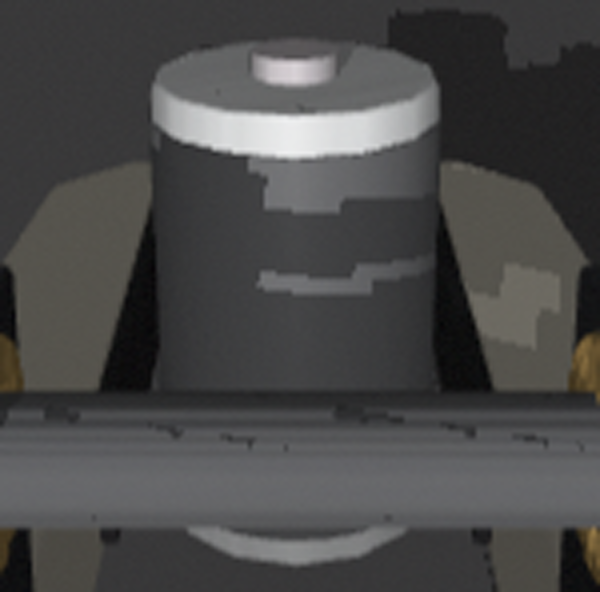

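Run:
```python
from h import *
c=cam('wrist')
P=lambda x,y,z: onz(c,(290+x/4-.4,15+y/3.4-.4),z)
M={}
for n,xl,xr,y,z in [('post',50,209,97,.061),('plate',54,201,313,.086),('house',22,231,500,.088)]:
    a,b=P(xl,y,z),P(xr,y,z); M[n]=(a+b)/2
    print(n,M[n].round(4),np.linalg.norm(a-b).round(4))
h0=P(127,436,.088);h1=P(127,565,.088);print(h0,h1)
rl,rr=P(90,230,.05),P(169,230,.05);print('rails',(rl+rr)/2)
r2=(P(89,150,.05)+P(169,150,.05))/2;r3=(P(89,300,.05)+P(168,300,.05))/2;print(r2,r3,np.arctan2(*(r2-r3)[[1,0]]))
d=M['post']-M['plate'];print(np.linalg.norm(d[:2]),np.arctan2(d[1],d[0]),np.arctan2(*(M['post']-M['house'])[[1,0]]))
s=robot.read_state();T=Rm(s['orientation']);g=s['tool_pos']-.019*T[:,2]
print('tcp',s['tool_pos'])
# shoulder rim width at cell nub end, nub
print('nub tip pred',proj(c,g+T@[.031,0,0]),'obs',(250+293/4-.4,220+52/3.7))
for s_ in(-1,1):print('rim',proj(c,g+T@[.028,s_*.0165,0]))
print('rim obs',250+152/4,250+438/4, 'y row',220+80/3.7)
print('bottom rim pred',proj(c,g+T@[-.0305,0,0]-[0,0,.0]))
```

```text
post [0.5981 0.2159 0.061 ] 0.0334
plate [0.5458 0.212  0.086 ] 0.0298
house [0.5022 0.2088 0.088 ] 0.0438
[0.51748861 0.20991573 0.088     ] [0.48630409 0.20747481 0.088     ]
rails [0.56931045 0.21364539 0.05      ]
[0.5884333  0.21526175 0.05      ] [0.55201801 0.21251115 0.05      ] 0.07539094815725436
0.052477813141351186 0.07295410858141374 0.07328254170206897
tcp [0.44992788 0.20236991 0.21251177]
nub tip pred [324.29216591 232.64545691] obs (322.85, 234.05405405405406)
rim [287.70844633 239.04422542]
rim [360.86576632 239.05683719]
rim obs 288.0 359.5 y row 241.6216216216216
bottom rim pred [324.19938941 352.05279362]
```

Run:
```python
from h import *
rel([.5834,.2148,.0664],.074)
```

```text
pos [0.4499 0.2024 0.2125] yaw 0.0796 zaxis [-2.e-04 -1.e-04 -1.e+00] shift mm [134.1  -1.8 146.1] turn 0.0056 t 5.75 F [ 0.1  0.4 -1.5] open 0.032
```

send_rows([
  [-1, [34, -0.5, 20], 0.006],
  [-1, [40, -0.5, 25], 0],
  [-1, [40, -0.5, 30], 0],
  [-1, [20, 0, 25], 0],
  [-1, [0, 0, 15], 0],
  [-1, [0, 0, 7], 0],
  [-1, [0, 0, 0], 0],
  [-1, [0, 0, 0], 0],
  [-1, [0, 0, 0], 0],
])

```text
t: 6.65
tool_pos: [0.5838, 0.2156, 0.0928]
orientation: [-3.139, -0.119, -0.005]
force: [-0.2, 0.6, -1.6]
opening: 0.0324
```

Run:
```python
from h import *
c=cam('side','s6.png');c2=cam('wrist','w6.png');c3=cam('top','t6.png')
rel([.5834,.2148,.0664],.074)
f=lambda im,x,y,w,h,k:cv2.resize(im[y:y+h,x:x+w,::-1],None,fx=k,fy=k,interpolation=cv2.INTER_CUBIC)
cv2.imwrite('pics/z8.png',np.hstack([f(c['color'],225,310,130,120,3),f(c3['color'],80,200,125,120,3)]))
```

```text
pos [0.5836 0.2156 0.0921] yaw 0.076 zaxis [ 2.1e-03  6.0e-04 -1.0e+00] shift mm [-0.3  0.8 25.7] turn 0.002 t 6.8 F [ 0.3  0.3 -0.9] open 0.0326
```

View pics/z8.png

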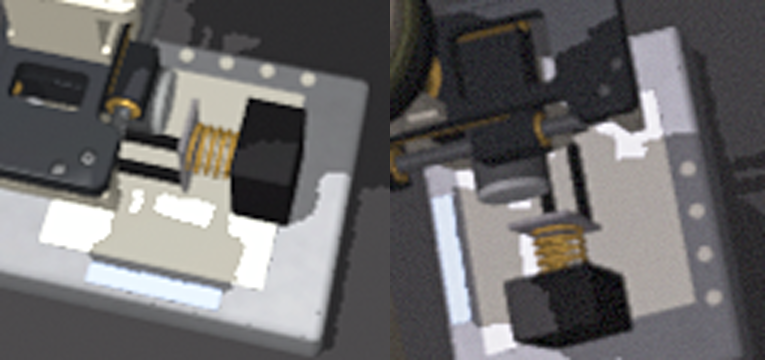

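View pics/w6.png

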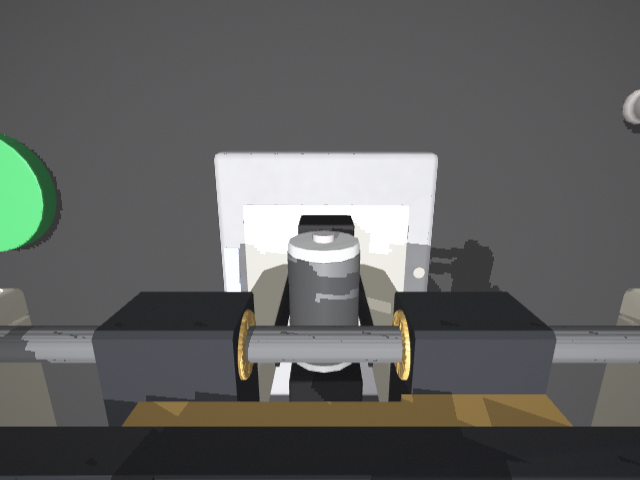

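send_rows([
  [-1, [0, 1.3, 12], 0],
  [-1, [0, 0, 9], 0],
  [-1, [0, 0, 4.5], 0],
  [-1, [0, 0, 0], 0],
  [-1, [0, 0, 0], 0],
  [-1, [-3, 0, 0], 0],
  [-1, [-4, 0, 0], 0],
  [-1, [-4, 0, 0], 0],
  [-1, [-4, 0, 0], 0],
  [-1, [-4, 0, 0], 0],
  [-1, [-4, 0, 0], 0],
  [-1, [0, 0, 0], 0],
])

```text
t: 8.0
tool_pos: [0.5604, 0.2123, 0.0657]
orientation: [-3.139, -0.119, -0.002]
force: [4.9, 0.9, -1.3]
opening: 0.0323
```

Run:
```python
from h import *
c=cam('side','s7.png');c2=cam('wrist','w7.png');c3=cam('top','t7.png')
rel([.5604,.2131,.0404],.074)
f=lambda im,x,y,w,h,k:cv2.resize(im[y:y+h,x:x+w,::-1],None,fx=k,fy=k,interpolation=cv2.INTER_CUBIC)
cv2.imwrite('pics/z9.png',np.hstack([f(c['color'],225,310,130,120,3),f(c3['color'],80,200,125,120,3)]))
```

```text
pos [0.5608 0.2124 0.0656] yaw 0.0758 zaxis [ 1.1e-03  3.0e-04 -1.0e+00] shift mm [-0.3 -0.7 25.2] turn 0.0018 t 8.15 F [ 3.8  0.5 -0.6] open 0.0321
```

View pics/z9.png

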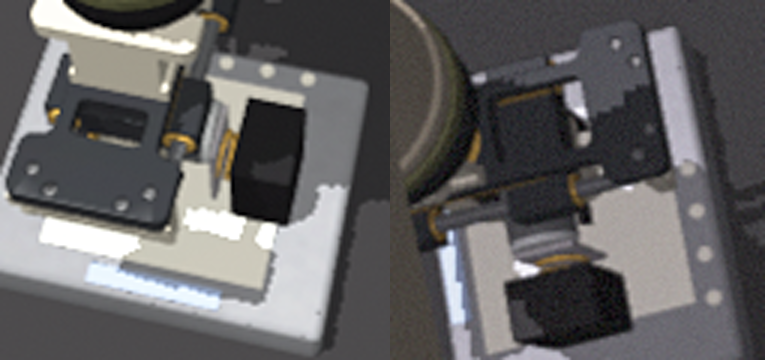

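View pics/w7.png

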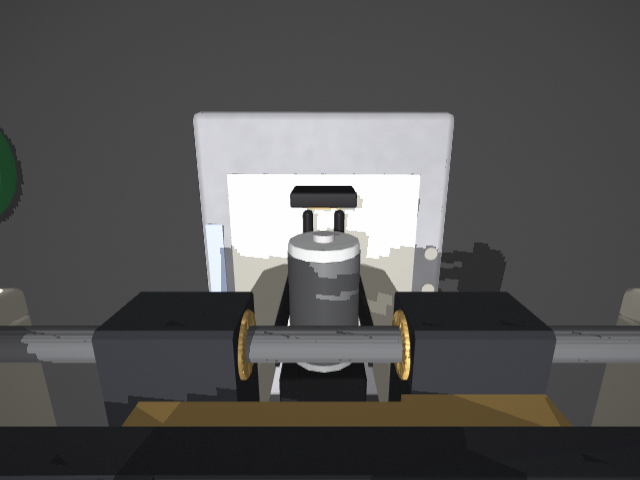

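The plate is compressed: the reaction is about 4.4 N, which puts d at roughly 14 mm. In the wrist image the nub (324, 237) is behind and centred on the post (324, 195). Lowering.

send_rows([
  [-1, [0, 0, 6], 0],
  [-1, [0, 0, 6], 0],
  [-1, [0, 0, 5], 0],
  [-1, [0, 0, 4], 0],
  [-1, [0, 0, 2], 0],
  [-1, [0, 0, 0], 0],
  [-1, [0, 0, 0], 0],
])

```text
t: 8.85
tool_pos: [0.5599, 0.2121, 0.0417]
orientation: [3.139, 0.119, -0.001]
force: [4.1, -0.0, -2.9]
opening: 0.0324
```

Run:
```python
from h import *
c=cam('side','s8.png');c2=cam('wrist','w8.png')
rel([.5604,.2131,.0404],.074)
f=lambda im,x,y,w,h,k:cv2.resize(im[y:y+h,x:x+w,::-1],None,fx=k,fy=k,interpolation=cv2.INTER_CUBIC)
cv2.imwrite('pics/z10.png',np.hstack([f(c['color'],225,310,130,120,3),f(c2['color'],225,160,200,180,2)]))
```

```text
pos [0.56   0.2121 0.0417] yaw 0.0758 zaxis [-6.e-04 -3.e-04 -1.e+00] shift mm [ 0.5 -1.   1.3] turn 0.0018 t 8.95 F [ 4.   0.4 -2.2] open 0.0324
```

View pics/z10.png

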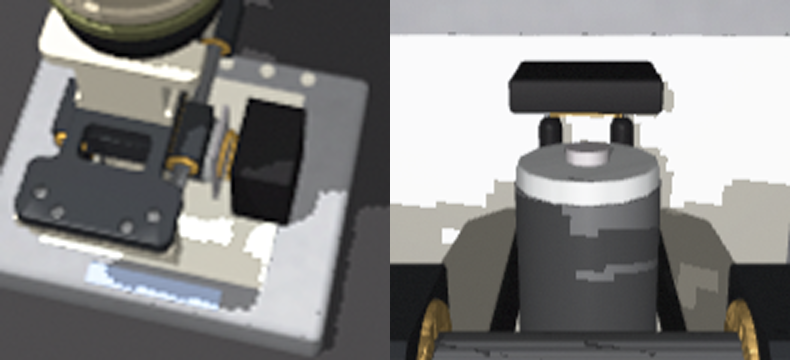

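send_rows([
  [-1, [0, 0, 1], 0],
  [-1, [0, 0, 0.5], 0],
  [-1, [0, 0, 0], 0],
  [-1, [2, 0, 0], 0],
  [-1, [2, 0, 0], 0],
  [-1, [1, 0, 0], 0],
  [-1, [0, 0, 0], 0],
  [-1, [0, 0, 0], 0],
])

```text
t: 9.75
tool_pos: [0.5651, 0.2129, 0.0414]
orientation: [-3.139, -0.119, 0.0]
force: [-0.1, 0.4, 5.8]
opening: 0.0323
```

Run:
```python
from h import *
c2=cam('wrist','w9.png')
rel([.5674,.2126,.0404],.074)
f=lambda im,x,y,w,h,k:cv2.resize(im[y:y+h,x:x+w,::-1],None,fx=k,fy=k,interpolation=cv2.INTER_CUBIC)
cv2.imwrite('pics/z11.png',f(c2['color'],245,170,160,140,4))
```

```text
pos [0.5651 0.2129 0.0413] yaw 0.076 zaxis [-3.e-04  3.e-04 -1.e+00] shift mm [2.3 0.5 0.9] turn 0.002 t 9.8 F [ 0.8 -0.1  5.6] open 0.0326
```

View pics/z11.png

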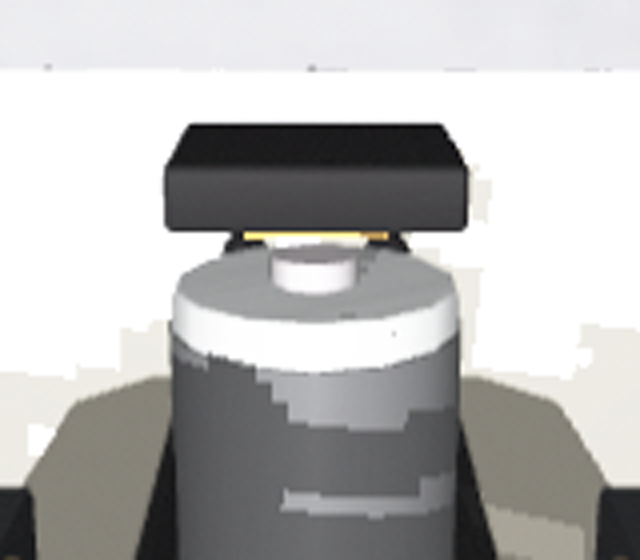

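send_rows([
  [-1, [0, 0, -0.4], 0],
  [-0.1, [0, 0, 0], 0],
  [0.1, [0, 0, 0], 0],
  [0.1, [0, 0, 0], 0],
  [0.1, [0, 0, 0], 0],
])

```text
t: 10.3
tool_pos: [0.5647, 0.2125, 0.0405]
orientation: [3.139, 0.119, -0.002]
force: [0.5, 0.3, -0.4]
opening: 0.0509
```

Run:
```python
from h import *
c2=cam('wrist','w10.png')
rel([.5674,.2126,.0404],.074)
f=lambda im,x,y,w,h,k:cv2.resize(im[y:y+h,x:x+w,::-1],None,fx=k,fy=k,interpolation=cv2.INTER_CUBIC)
cv2.imwrite('pics/z12.png',f(c2['color'],245,170,160,140,4))
```

```text
pos [0.5648 0.2125 0.0406] yaw 0.0759 zaxis [-9.e-04 -2.e-04 -1.e+00] shift mm [2.6 0.1 0.2] turn 0.0019 t 10.35 F [0.8 1.  0.3] open 0.051
```

View pics/z12.png

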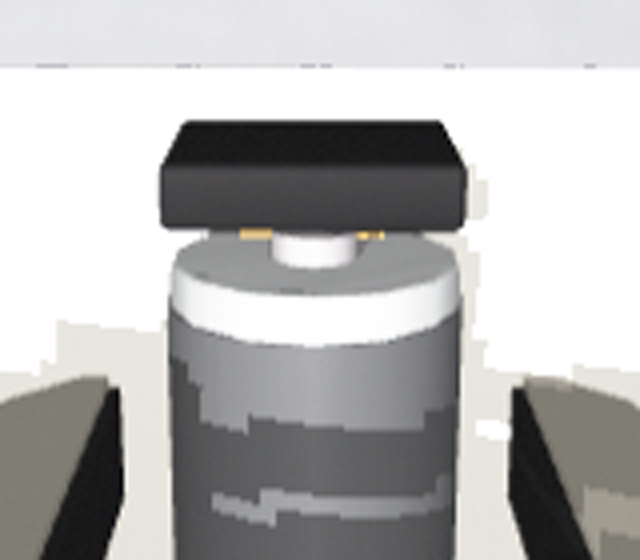

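The cell slid to the post, with the nub against it and centred. Now I'll retreat straight up, back off, and check.

send_rows([
  [0.1, [0, 0, -10], 0],
  [0.1, [0, 0, -25], 0],
  [0.1, [0, 0, -40], 0],
  [0.1, [0, 0, -45], 0],
  [0.1, [0, 0, -45], 0],
  [0.1, [-45, 0, 0], 0],
  [0.1, [-45, 0, 0], 0],
  [0.1, [-25, 0, 0], 0],
  [0.1, [0, 0, 0], 0],
  [0.1, [0, 0, 0], 0],
  [0.1, [0, 0, 0], 0],
])

```text
t: 11.45
tool_pos: [0.4515, 0.2039, 0.2067]
orientation: [-3.139, -0.119, -0.002]
force: [-0.8, -1.1, -0.4]
opening: 0.0514
```

Run:
```python
from h import *
c=cam('side','s11.png');c2=cam('wrist','w11.png')
rel([.5674,.2126,.0404],.074)
f=lambda im,x,y,w,h,k:cv2.resize(im[y:y+h,x:x+w,::-1],None,fx=k,fy=k,interpolation=cv2.INTER_CUBIC)
cv2.imwrite('pics/z13.png',np.hstack([f(c['color'],225,310,130,120,3),f(c2['color'],280,10,100,180,2)]))
```

```text
pos [0.4514 0.2039 0.2062] yaw 0.0754 zaxis [ 2.e-04 -0.e+00 -1.e+00] shift mm [116.4   0.  165.8] turn 0.0014 t 11.55 F [-0.4 -0.9  0.1] open 0.051
```

View pics/s11.png

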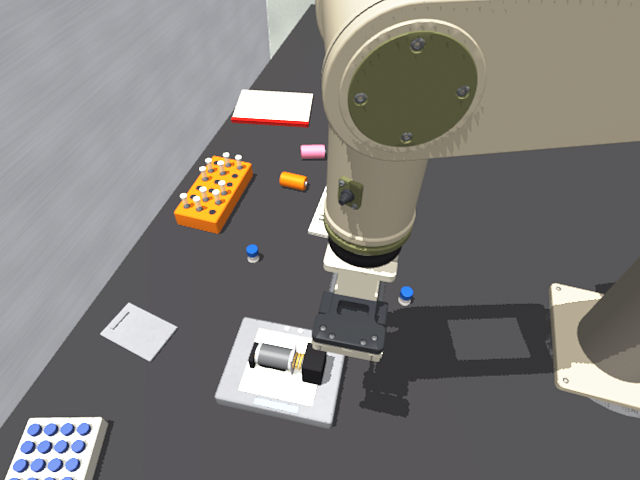

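View pics/w11.png

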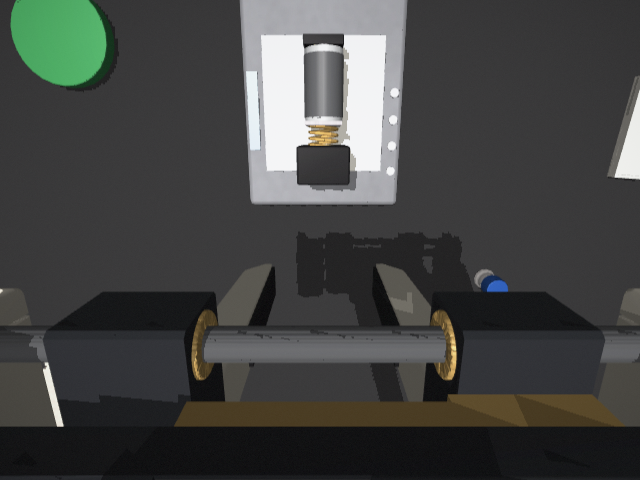

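Run:
```python
from h import *
a=cv2.imread('pics/s11.png');b=cv2.imread('pics/w11.png')
f=lambda im,x,y,w,h,k:cv2.resize(im[y:y+h,x:x+w],None,fx=k,fy=k,interpolation=cv2.INTER_CUBIC)
cv2.imwrite('pics/z14.png',np.hstack([f(a,240,330,100,65,5)[:,:500],f(b,290,30,60,65,5)]))
```

View pics/z14.png

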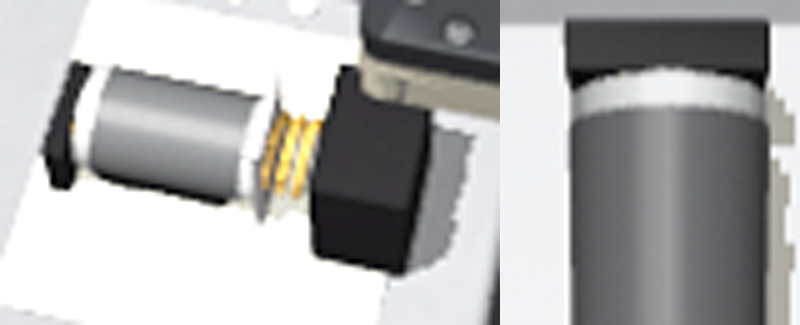

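The cell lies level and centred between the spring plate and the post, and the gripper is clear. Handing in.

```bash
python3 -c "
from h import *
print(ticket.close_job())"
```

```text
the job is handed in; nothing more can be done
None
```

The 33 mm cell is fitted in the logger's bay and released, and I handed the job in at about 11.6 s of the 35 s allowed. I took it from the tray and pushed its flat end against the spring plate until the reaction was about 4 N. That means roughly 14 mm of travel, worked out from the force. I then lowered the nub behind the post until the cell rested on the rails, eased it forward and let go.

- **Final check:** The last side and wrist pictures show the cell level and centred, nub against the post and flat end on the compressed plate, with the gripper clear of everything. The spring slid it the last couple of millimetres to the post.
- **Forces:** Every force reading I saw was under 7 N, though I only read forces at the end of each move.
- **Disagreements:**
  - My first sideways estimate of the logger was about 1–2 mm off. I corrected it from the wrist picture before pushing.
  - The arm kept drifting a few millimetres after moves, so I re-measured the logger once it had settled.
- **Not measured:** I judged the final spring position and the cell's height by eye from the pictures.

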